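# Sweep spilled filter rings into the catch tray

### The job

Three small white ceramic filter rings have spilled on the bamboo board: with the gripper's closed fingers, sweep all three across the board and over its edge into the aluminium catch tray that stands against it. Only push them along the board, do not pick any of them up, and leave everything else standing where it is, including the vial that stands among the rings. Finish with all three rings lying in the tray.

Things in the scene. Friction and masses are not known exactly. Their poses are not given: they have to be found in the camera images.
- ring_a: One of three identical loose white ceramic filter rings, lying flat on the board: outer diameter 26 mm, hole 12 mm, 14 mm high, about 15 g. Origin: centre of its underside.
- ring_b: One of three identical loose white ceramic filter rings, lying flat on the board: outer diameter 26 mm, hole 12 mm, 14 mm high, about 15 g. Origin: centre of its underside.
- ring_c: One of three identical loose white ceramic filter rings, lying flat on the board: outer diameter 26 mm, hole 12 mm, 14 mm high, about 15 g. Origin: centre of its underside.
- board: Fixed pale bamboo board, 300 mm (its x) by 500 mm (its y), 30 mm thick, flat with no rim. Origin: centre of its underside, on the table; its top is 30 mm above the origin. Its -y edge, 250 mm from the origin, is the one with the catch tray.
- tray: Fixed aluminium catch tray on the table; its open +y side abuts the board's -y edge near its middle, axes parallel to the board's. Inside 170 mm wide (x), 100 mm deep (y); floor 3 mm thick; side walls 27 mm high (3 mm below the board's top), far (-y) wall 45 mm high, walls 4 mm thick; things pushed off the board drop in. Origin: centre of the inner area, at the underside.
- vial: Bystander: loose upright orange vial with a white twist cap, 28 mm diameter, 52 mm high, standing on the board among the rings. Origin: centre of its underside.
- turntable: Fixed round wooden turntable tray on the board's +y end, 110 mm diameter, 12 mm high (it does not turn). Origin: centre of its underside.
- hide: Bystander: loose white ceramic cholla-shaped hide, a pitted column 36 mm in diameter and 46 mm high with one stub branch reaching 28 mm from its axis, upright on the turntable. Origin: centre of its underside.
- pot: Bystander: small closed glass jar, 32 mm diameter, 32 mm high, upright on the turntable. Origin: centre of its underside.
- feeder: Bystander: clear acrylic feeding ring, 60 mm outer and 46 mm inner diameter, 10 mm high, flat on the board near its +x +y corner. Origin: centre of its underside. Not one of the filter rings.
- tweezers: Bystander: aluminium tweezers lying on the board near its -x +y corner, about 112 mm long along their y, 15 mm wide, 8 mm high. Origin: middle of their length, at the underside.
- beaker: Bystander: glass beaker, 70 mm diameter, 80 mm high, standing on the table off to the robot's right. Origin: centre of its underside.
- conditioner: Bystander: white bottle, 60 mm diameter, 110 mm high, standing on the table beyond the tray to the right. Origin: centre of its underside.

How it is judged:
By the outcome, as a careful person would: the job done as asked, in the order asked, and still so for the second after the job is handed in, with the robot touching nothing.
It also fails if it takes over 61 s, if anything falls off the work surface, if the arm or the gripper's body presses on something with over 40 N, if the wrist force passes 120 N, or if a joint passes its speed limit or range.

### The arm

A 6-joint arm with a two-finger parallel gripper is mounted at the origin on the work surface. World frame = base frame: x ahead of the robot, y to its left, z up, the work surface at z = 0. Lengths are in m, angles in degrees, forces in N, time in s.
With the tool pointing down it reaches from about 0.4 to 0.825 m from the base axis. Payload 7 kg.
Tool frame: the origin (TCP) lies midway between the tips of the shut fingers; the grasp point (between the pads) lies ctrl.grasp_offset behind it (ctrl.grasp_offset is the distance from the TCP to the grasp point, in m); z points along the fingers, y is the line along which they close (so a half turn about z gives the same grasp; the last joint's range is limited). The gripper opens to 88 mm and grips with 3 to 60 N. Pads are 19 mm wide; open, the fingers measure 130 mm over their backs; the gripper's body (78 mm by 193 mm) begins 47 mm behind the grasp point.
Start: joints at [-56.946, 20.546, 0.682, 0, -70.136, -16.507], TCP at [0.192, -0.647, 0.227] pointing down, gripper open.
Joint ranges: [-176.03, 176.03], [-82.01, 121.73], [-58.28, 71.71], [-173.87, 95.51], [-174.79, -0.11], [-173.66, 173.66]. Speed limits (degrees/s): [136.94, 136.94, 172.46, 180, 180, 180].

### API

Orientations are given as [roll, pitch, yaw] about the fixed x, y, z axes, in that order (R = Rz(yaw) Ry(pitch) Rx(roll)).
In Python, from plant import ctrl gives the robot as it stands. The module is installed in compiled form; this text tells all that it offers.
- The arm moves only by the tool send_rows, never from a script. Its argument "increments" is a list that holds one entry, the list of rows, each a list of 4 numbers: the shift along the world's x, y, z normalised to -1 to 1, where 1 is 0.2 m, then the turn about the world's z normalised to -1 to 1, where 1 is 1.5 rad. In form: [[[x, y, z, roll], ...]]. A call has 1 to 12 rows; each row is the pose to reach, as a shift and turn from the pose commanded when the call began; what a row does not reach only later rows make up. A row lasts 1/8 s, in which the tool goes at most 62.5 mm and 10.7 degrees, less where a joint would pass 70% of its speed; a pose out of reach is approached as far as the arm can. A call with a number of a shift or a turn outside -1 to 1 is refused whole. A call with a gripper value outside its range is refused whole. "jaw" is the opening, from 0 (shut) to 1 (fully open), set as the call begins (left out, the last holds). The fingers move at their own pace and stop on an object; the grip force is fixed at half the most. Time passes only in rows, so rows that repeat a pose let the fingers close. It gives the time, the measured TCP pose, the force, the opening and the grip force at its end, in the units of the state.
- ctrl.get_obs(): the state, without advancing time (a new reading comes with each control period).
- ctrl.snapshot(name): name is "side" or "top"; returns the picture (420x560x3 uint8, red, green, blue); there is no depth.
- ctrl.calibration(name): a dict with "mtx" (3x3 intrinsics, pixels), "k1" (the pictures are not rectified: a ray, as slopes to the right and down, at radius r is drawn at 1 + k1 r^2 times it, then the intrinsics apply), "eye" and "attitude" of the camera in the world. Camera axes: x right, y up, looking along -z (the intrinsics and any distortion apply to the point x, -y, -z); pixel columns grow to the right and rows downward; lengths in m; the calibration is good to about 2 mm. A picture is of the moment at which its call begins. calibration takes no time and is no camera call.
- ctrl.close_job(): hands the job in; it is judged then, once.
Trained networks look in the newest picture that a camera, given by its name, has taken for a name from the list of things; names that differ only in an ending like _2 or _b are one class to them, and where a whole thing is asked for, a point or a joint stands for the part that bears it (a point fixed in the world has none). Each returns a list of dicts, best first, with "conf" (0 to 1); they miss things now and then, are a little off and sometimes report something else, mostly with a low value. They report only what shows in the picture. A call takes as long as a camera call.
- ctrl.trace(thing, camera): "mask" (420x560 bool, what is visible of it) and "bbox" ([left, top, right, bottom] in pixels, round what is visible of it).
- ctrl.spot_point(thing, camera): "pixel" ([row, column] in pixels: a listed point, or the origin of a listed thing).
The state is a dict: "clock": time; "joint_pos": joint angles; "qvel": joint speeds; "tau": joint torques, N m; "tool_pos": TCP position; "orientation": TCP orientation; "force": force on the tool from outside, world axes, zero at the start; "moment": the same for the moment, N m; "opening": finger opening in m; "gripper_force": force on a finger pad.
Only numpy, scipy, OpenCV 4.12 (cv2) and the standard library are available. Lean on these libraries where they do the work, as an engineer would, in place of code of your own. Each camera call takes 0.05 s, during which the arm holds its last target. There are 200 camera calls.

## Working session

There is one attempt and no reset: what is moved stays moved. The work goes in short steps, Python scripts to look and compute and a tool call to move; the robot and the scene stay as the last step left them, time stands still between calls to the robot, and variables do not carry over. Pictures are saved under pics/ and viewed, at most 10 in all, crops included, and the job is handed in when it is done.

Besides the shell and the picture viewer there is one more tool, called after ">>>" as a command line: name --argument value ..., lists and objects as JSON in quotes. send_rows: Moves the arm, as the interface text tells. Its arguments: {"type":"object","properties":{"increments":{"type":"array"},"jaw":{"type":"number"}},"required":["increments"]}

```bash
mkdir -p pics; cat > h.py <<'E'
import numpy as np, cv2
from scipy.spatial.transform import Rotation as R
from plant import ctrl
def att(c):
    a=np.array(c["attitude"],float)
    if a.shape==(3,3): return a
    return R.from_euler('xyz',a,degrees=True).as_matrix() if a.size==3 else R.from_quat(a).as_matrix()
def world(cam,row,col,z):
    c=ctrl.calibration(cam); K=np.array(c["mtx"]); d=np.array([c["k1"],0,0,0],float)
    p=cv2.undistortPoints(np.array([[[col,row]]],float),K,d)[0,0]
    v=att(c)@np.array([p[0],-p[1],-1]); e=np.array(c["eye"])
    return e+v*(z-e[2])/v[2]
E
python3 - <<'E'
from h import *
for n in("top","side"):
    im=ctrl.snapshot(n); cv2.imwrite(f"pics/{n}0.png",im[:,:,::-1]); print(n,ctrl.calibration(n))
for t,z in [("ring_a",.03),("vial",.03),("board",0),("tray",0),("turntable",.03),("feeder",.03),("tweezers",.03),("beaker",0),("conditioner",0)]:
    for cam in ("top","side"):
        for r in ctrl.spot_point(t,cam)[:5]:
            print(t,cam,np.round(r["conf"],2),np.round(r["pixel"]),np.round(world(cam,*r["pixel"],z),3))
for r in ctrl.trace("ring_a","top"): print("tr",r["conf"],r["bbox"])
o=ctrl.get_obs(); print(o)
E
```

```text
top {'mtx': array([[499.90495133,   0.        , 266.89933945],
       [  0.        , 499.90495133, 198.69054684],
       [  0.        ,   0.        ,   1.        ]]), 'k1': -0.14926050232904214, 'eye': array([ 0.32647535, -0.09663125,  1.49286289]), 'attitude': array([  9.09774274,  -0.13540605, -88.94803052])}
side {'mtx': array([[447.55545053,   0.        , 282.06875821],
       [  0.        , 447.55545053, 211.98495982],
       [  0.        ,   0.        ,   1.        ]]), 'k1': -0.08420687396965647, 'eye': array([0.25137783, 0.68063419, 0.81947648]), 'attitude': array([  47.39014379,   -0.78515152, -157.97636369])}
ring_a top 0.59 [213. 200.] [0.513 0.102 0.03 ]
ring_a top 0.49 [171. 212.] [0.642 0.071 0.03 ]
ring_a top 0.46 [201. 246.] [ 0.551 -0.035  0.03 ]
ring_a side 0.66 [231. 272.] [ 0.561 -0.043  0.03 ]
ring_a side 0.55 [254. 220.] [0.643 0.074 0.03 ]
ring_a side 0.44 [278. 268.] [0.511 0.097 0.03 ]
vial top 0.6 [196. 190.] [0.565 0.135 0.03 ]
vial side 0.62 [283. 238.] [0.567 0.136 0.03 ]
board top 0.75 [195. 205.] [0.572 0.093 0.   ]
board top 0.59 [230. 139.] [0.462 0.2
[... 1035 characters left out ...]
, 189.8, 193.0, 198.9]
{'clock': 1.05, 'joint_pos': array([-5.69457426e+01,  2.05442621e+01,  6.82071136e-01, -1.55552258e-03,
       -7.01355462e+01, -1.65096479e+01]), 'qvel': array([ 0.04653725, -0.07210819, -0.08068185,  0.09650756, -0.00887977,
       -0.00301525]), 'tau': array([-2.04678429e-05, -5.82394266e+01,  2.93305010e+01,  7.00297460e+00,
        1.25226000e-02, -4.52545248e-05]), 'tool_pos': array([ 0.19222964, -0.64702444,  0.2265809 ]), 'orientation': array([-1.79998246e+02,  2.04573991e-03, -1.63455919e+02]), 'force': array([ 0.78349269, -0.16968163,  0.31865821]), 'moment': array([ 0.00639717, -0.02817578,  0.04357125]), 'gripper_force': 0.0, 'opening': 0.08774164696321925}
```

View pics/top0.png

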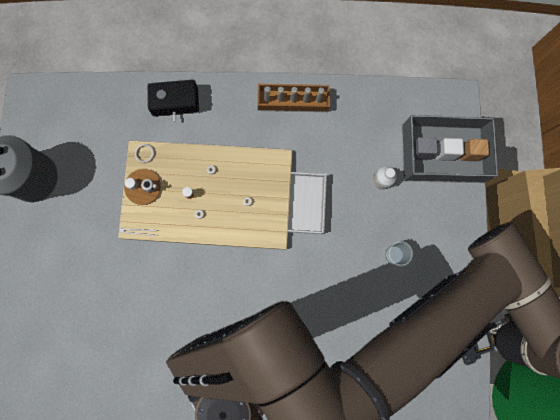

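View pics/side0.png

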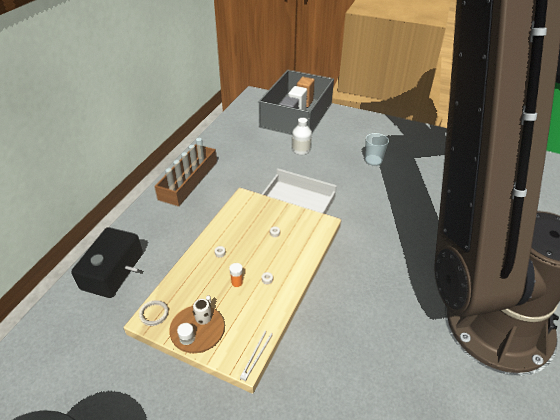

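The top picture shows the rings at (col,row) about (212,170), (199,214) and (248,201), with the vial at (187,192). The tray is at (308,203) and the arm is well clear. The side picture agrees with this. Next I need the board yaw and edge.

```bash
python3 - <<'E'
from h import *
print("off",ctrl.grasp_offset)
ctrl.snapshot("top")
for t,z in(("board",.03),("tray",.027)):
    r=ctrl.trace(t,"top")[0]; m=r["mask"].astype(np.uint8)
    m=cv2.morphologyEx(m,cv2.MORPH_CLOSE,np.ones((9,9)))
    c=max(cv2.findContours(m,0,1)[0],key=cv2.contourArea)[:,0]
    w=np.array([world("top",y,x,z)[:2] for x,y in c],np.float32)
    q=cv2.minAreaRect(w*1000); print(t,r["conf"],q,np.round(cv2.boxPoints(q)))
# rings: white threshold around network points, upper face z=.044
for cam in("top","side"):
    im=ctrl.snapshot(cam)
    for P in((.512,.1),(.642,.073),(.556,-.039)):
        best=None
        for r in ctrl.spot_point("ring_a",cam):
            w=world(cam,*r["pixel"],.03)
            if np.hypot(w[0]-P[0],w[1]-P[1])<.03: print(cam,P,np.round(w,3),r["conf"]);break
E
```

```text
off 0.0188
board 0.59 ((573.0716552734375, 89.43359375), (499.11358642578125, 303.4974060058594), 87.53302001953125) [[ 411. -153.]
 [ 714. -166.]
 [ 735.  332.]
 [ 432.  345.]]
tray 0.67 ((553.3171997070312, -213.18167114257812), (106.9046401977539, 183.128662109375), 87.34823608398438) [[ 459. -262.]
 [ 642. -271.]
 [ 647. -164.]
 [ 464. -156.]]
top (0.512, 0.1) [0.524 0.112 0.03 ] 0.4
top (0.642, 0.073) [0.64  0.069 0.03 ] 0.41
top (0.556, -0.039) [ 0.546 -0.03   0.03 ] 0.37
side (0.512, 0.1) [0.513 0.104 0.03 ] 0.57
side (0.642, 0.073) [0.647 0.071 0.03 ] 0.66
side (0.556, -0.039) [ 0.559 -0.035  0.03 ] 0.45
```

```bash
cat >> h.py <<'E'
def px(cam,P):
    c=ctrl.calibration(cam); A=att(c); v=A.T@(np.array(P)-c["eye"]); p=np.array([v[0],-v[1],-v[2]])
    return cv2.projectPoints(p[None],np.zeros(3),np.zeros(3),np.array(c["mtx"]),np.array([c["k1"],0,0,0],float))[0][0,0]
def rings(im,cam,Ps,rad=9):
    hsv=cv2.cvtColor(im,cv2.COLOR_RGB2HSV); m=((hsv[:,:,1]<60)&(hsv[:,:,2]>120)).astype(np.uint8)
    out=[]
    for P in Ps:
        x,y=px(cam,[*P,.04]); k=cv2.circle(np.zeros_like(m),(round(x),round(y)),rad,1,-1)*m
        c=cv2.findContours(k,0,2)[0]
        if not c: out.append(None); continue
        (u,v),r=cv2.minEnclosingCircle(cv2.convexHull(np.vstack(c))); out.append(np.round([*world(cam,v,u,.038)[:2],r,k.sum()],3))
    return out
E
python3 - <<'E'
from h import *
Ps=[(.513,.1),(.642,.072),(.556,-.037)]
ims={c:ctrl.snapshot(c) for c in("top","side")}
for c in ims: print(c,rings(ims[c],c,Ps,9 if c=="top" else 11))
i=ims["top"][150:270,130:320,::-1]; j=ims["side"][180:320,180:320,::-1]
cv2.imwrite("pics/c.png",np.hstack([cv2.resize(i,(475,300),interpolation=2),cv2.resize(j,(300,300),interpolation=2)]))
E
```

```text
top [array([ 0.511,  0.105,  4.612, 61.   ]), array([ 0.646,  0.074,  4.645, 63.   ]), array([ 5.510e-01, -3.700e-02,  4.731e+00,  6.200e+01])]
side [array([5.100e-01, 1.020e-01, 6.143e+00, 1.160e+02]), array([6.45e-01, 7.20e-02, 5.59e+00, 9.80e+01]), array([ 5.510e-01, -3.800e-02,  5.633e+00,  9.600e+01])]
```

View pics/c.png

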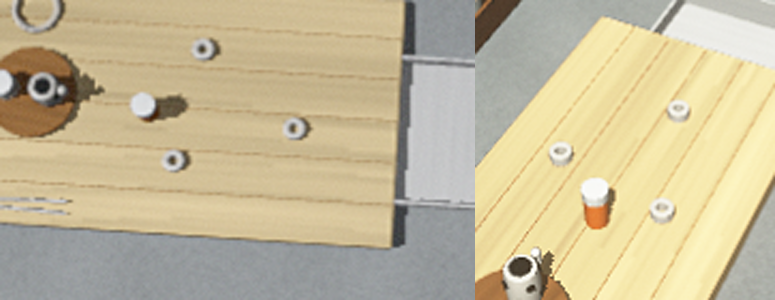

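>>> send_rows --increments '[[[0.11,0.25,0,0.05],[0.22,0.5,0,0.1],[0.34,0.75,0,0.15],[0.45,1,0,0.206],[0.45,1,0,0.206]]]' --jaw 0

```text
clock: 2.33
tool_pos: [0.2835, -0.4445, 0.2274]
orientation: [-179.9, 0.1, -145.5]
force: [-0.1, -0.4, 0.4]
opening: 0.0431
gripper_force: 0.0
```

>>> send_rows --increments '[[[0.11,0.25,0,0.05],[0.22,0.5,0,0.1],[0.34,0.75,0,0.15],[0.45,1,0,0.206],[0.45,1,0,0.206]]]'

```text
clock: 2.95
tool_pos: [0.3738, -0.2449, 0.2271]
orientation: [-179.9, 0.0, -127.7]
force: [0.7, -0.3, -0.1]
opening: 0.0008
gripper_force: 0.0
```

>>> send_rows --increments '[[[0.11,0.25,0,0.05],[0.22,0.5,0,0.1],[0.34,0.75,0,0.15],[0.45,1,0,0.206],[0.45,1,0,0.206]]]'

```text
clock: 3.58
tool_pos: [0.4638, -0.0453, 0.2265]
orientation: [-180.0, -0.0, -110.2]
force: [0.6, -0.4, -0.8]
opening: 0.0004
gripper_force: 0.0
```

>>> send_rows --increments '[[[0.11,0.07,0,0.05],[0.22,0.13,0,0.1],[0.34,0.2,0,0.15],[0.45,0.26,0,0.206],[0.45,0.26,0,0.206],[0.45,0.26,0,0.206]]]'

```text
clock: 4.32
tool_pos: [0.5518, 0.0036, 0.2262]
orientation: [179.9, -0.0, -92.8]
force: [-0.0, -0.5, 0.3]
opening: 0.0003
gripper_force: 0.0
```

>>> send_rows --increments '[[[0,0,-0.2,0],[0,0,-0.4,0],[0,0,-0.6,0],[0,0,-0.75,0],[0,0,-0.86,0],[0,0,-0.91,0],[0,0,-0.95,0],[0,0,-0.95,0]]]'

```text
clock: 5.32
tool_pos: [0.5522, 0.0048, 0.0368]
orientation: [-180.0, 0.0, -92.7]
force: [0.2, 0.2, -0.2]
opening: 0.0001
gripper_force: 0.0
```

```bash
python3 - <<'E'
from h import *
ims={c:ctrl.snapshot(c) for c in("top","side")}
print(rings(ims["side"],"side",[(.551,-.0375)],11),ctrl.get_obs()["force"])
i=ims["top"][150:270,130:320,::-1]; j=ims["side"][160:300,200:340,::-1]
cv2.imwrite("pics/d.png",np.hstack([cv2.resize(i,(475,300),interpolation=2),cv2.resize(j,(300,300),interpolation=2)]))
E
```

```text
[array([ 0.548, -0.017,  4.147, 10.   ])] [ 0.61803462 -1.08338349  0.64565785]
```

View pics/d.png

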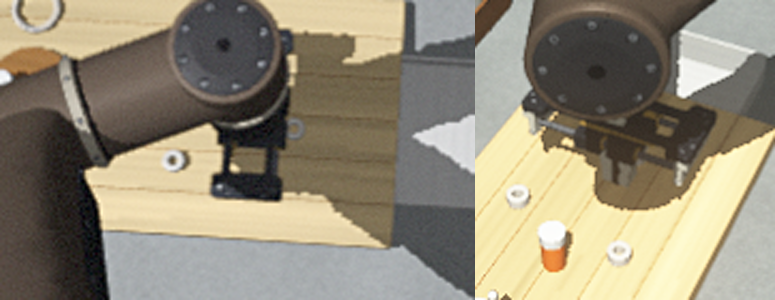

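C is directly ahead of the closed fingers, with its pixel visible just right of them at (295,128) in the crop. The vial and the other rings are clear, so I'm pushing C.

>>> send_rows --increments '[[[0,-0.04,0,0],[0,-0.09,0,0],[-0.01,-0.15,0,0],[-0.01,-0.22,0,0],[-0.01,-0.29,0,0],[-0.02,-0.36,0,0],[-0.02,-0.43,0,0],[-0.02,-0.5,0,0],[-0.02,-0.57,0,0],[-0.03,-0.64,0,0],[-0.03,-0.71,0,0],[-0.03,-0.78,0,0]]]'

```text
clock: 6.92
tool_pos: [0.5462, -0.152, 0.0366]
orientation: [-180.0, -0.0, -92.6]
force: [-0.2, -0.4, -1.2]
opening: 0.0005
gripper_force: 0.0
```

>>> send_rows --increments '[[[0,-0.06,0,0],[0,-0.1,0,0],[0,-0.1,0,0],[0,-0.1,0,0]]]'

```text
clock: 7.42
tool_pos: [0.5462, -0.1709, 0.0365]
orientation: [180.0, 0.0, -92.6]
force: [1.0, -0.1, 1.0]
opening: 0.0007
gripper_force: 0.0
```

>>> send_rows --increments '[[[0,0,0.2,0],[0,0,0.5,0],[0,0.25,0.5,0],[-0.05,0.5,0.5,0],[-0.1,0.75,0.5,0],[-0.15,1,0.5,0],[-0.15,1,0.5,0]]]'

```text
clock: 8.3
tool_pos: [0.5158, 0.0322, 0.137]
orientation: [-180.0, 0.0, -92.4]
force: [0.5, -0.2, -0.4]
opening: 0.0007
gripper_force: 0.0
```

```bash
python3 - <<'E'
from h import *
ims={c:ctrl.snapshot(c) for c in("top","side")}
i=ims["top"][150:270,150:340,::-1]; j=ims["side"][160:300,200:340,::-1]
cv2.imwrite("pics/e.png",np.hstack([cv2.resize(i,(475,300),interpolation=2),cv2.resize(j,(300,300),interpolation=2)]))
print(rings(ims["side"],"side",[(.511,.104),(.645,.073)],11),ctrl.get_obs()["tool_pos"])
E
```

```text
[array([5.110e-01, 1.020e-01, 6.247e+00, 1.180e+02]), array([6.450e-01, 7.200e-02, 6.009e+00, 1.040e+02])] [0.51607033 0.02981005 0.13671895]
```

View pics/e.png

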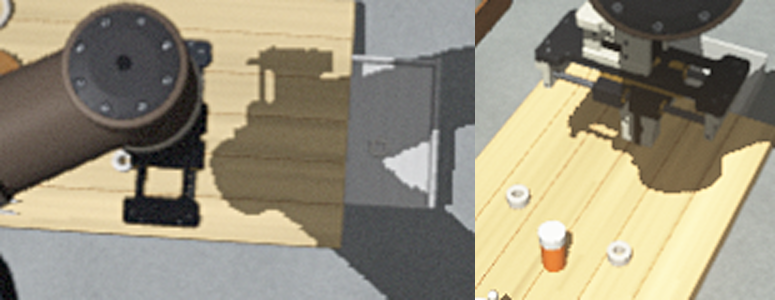

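C has dropped into the tray: it shows faintly at (375,145) in the crop. A and B are unmoved. Next is A, positioning behind it and descending in steps because the body passes over the vial.

>>> send_rows --increments '[[[0,0.2,0,0.028],[-0.02,0.4,0,0.028],[-0.02,0.54,0,0.028],[-0.02,0.54,0,0.028],[-0.02,0.54,-0.15,0.028],[-0.02,0.54,-0.3,0.028],[-0.02,0.54,-0.38,0.028],[-0.02,0.54,-0.38,0.028]]]'

```text
clock: 9.4
tool_pos: [0.5115, 0.135, 0.0593]
orientation: [179.8, -0.1, -90.3]
force: [0.2, -0.5, 0.3]
opening: 0.0005
gripper_force: 0.0
```

```bash
python3 - <<'E'
from h import *
ims={c:ctrl.snapshot(c) for c in("top","side")}
i=ims["top"][150:270,130:320,::-1]; j=ims["side"][180:320,180:320,::-1]
cv2.imwrite("pics/f.png",np.hstack([cv2.resize(i,(375,300),interpolation=2),cv2.resize(j,(420,420),interpolation=2)[:300]]) )
print(ctrl.get_obs()["tool_pos"],ctrl.get_obs()["force"])
E
```

```text
[0.51268257 0.13616833 0.06098873] [0.83197985 0.34204667 0.61046018]
```

View pics/f.png

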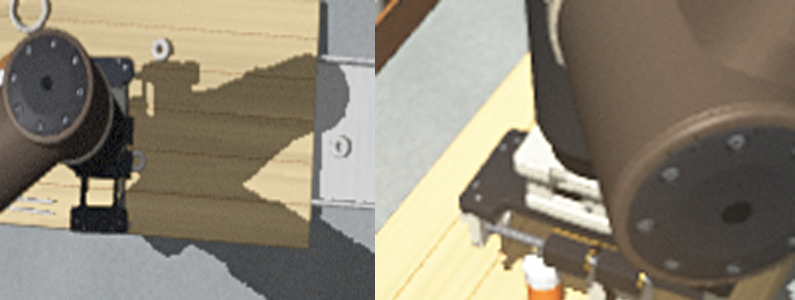

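C lies flat in the tray at (340,147). The vial is standing upright below the rail, and no contact force shows. Finishing the descent.

>>> send_rows --increments '[[[0,0.01,-0.04,0],[0,0.01,-0.08,0],[0,0.01,-0.11,0],[0,0.01,-0.11,0]]]'

```text
clock: 10.0
tool_pos: [0.5118, 0.1388, 0.0379]
orientation: [179.9, -0.0, -90.2]
force: [0.4, -0.3, 0.2]
opening: 0.0004
gripper_force: 0.0
```

>>> send_rows --increments '[[[0,-0.04,0,0],[0,-0.09,0,0],[0,-0.15,0,0],[0,-0.22,0,0],[0,-0.29,0,0],[0,-0.36,0,0],[0,-0.43,0,0],[0,-0.5,0,0],[0,-0.57,0,0],[0,-0.64,0,0],[0,-0.7,0,0],[0,-0.7,0,0]]]'

```text
clock: 11.5
tool_pos: [0.512, -0.0019, 0.0385]
orientation: [180.0, -0.0, -90.3]
force: [-0.8, 0.9, -0.8]
opening: 0.0003
gripper_force: 0.0
```

```bash
python3 - <<'E'
from h import *
ims={c:ctrl.snapshot(c) for c in("top","side")}
o=ctrl.get_obs(); print(o["tool_pos"],o["force"])
print(rings(ims["top"],"top",[(.512,-.026)],9),rings(ims["side"],"side",[(.645,.073)],11))
i=ims["top"][150:270,130:330,::-1]; j=ims["side"][180:320,180:320,::-1]
cv2.imwrite("pics/g.png",np.hstack([cv2.resize(i,(500,300),interpolation=2),cv2.resize(j,(300,300),interpolation=2)]) )
E
```

```text
[ 0.51229056 -0.00110834  0.0385499 ] [0.78229917 0.3967222  0.29774779]
[array([ 0.511, -0.006,  1.118,  4.   ])] [array([6.45e-01, 7.20e-02, 6.05e+00, 1.06e+02])]
```

View pics/g.png

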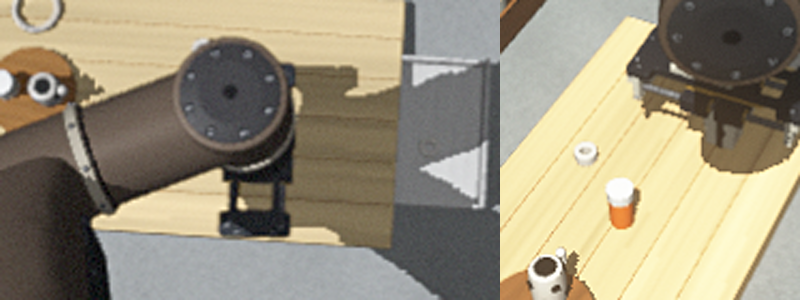

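The vial and B are untouched, and A is hidden under the gripper body ahead of the fingers. Continuing over the edge.

>>> send_rows --increments '[[[0,-0.05,0,0],[0,-0.12,0,0],[0,-0.19,0,0],[0,-0.26,0,0],[0,-0.34,0,0],[0,-0.42,0,0],[0,-0.5,0,0],[0,-0.58,0,0],[0,-0.66,0,0],[0,-0.74,0,0],[0,-0.83,0,0],[0,-0.83,0,0]]]'

```text
clock: 13.1
tool_pos: [0.5121, -0.1684, 0.0384]
orientation: [180.0, -0.0, -90.3]
force: [-0.4, 0.1, 0.3]
opening: 0.0005
gripper_force: 0.0
```

>>> send_rows --increments '[[[0,0,0,0],[0,0,0.25,0],[0,0.05,0.5,0],[0.15,0.3,0.5,0],[0.3,0.55,0.5,0],[0.45,0.8,0.5,0],[0.6,1,0.5,0],[0.6,1,0.5,0]]]'

```text
clock: 14.1
tool_pos: [0.6337, 0.0364, 0.1379]
orientation: [-180.0, -0.0, -90.0]
force: [0.2, -0.6, -0.6]
opening: 0.0004
gripper_force: 0.0
```

```bash
python3 - <<'E'
from h import *
ims={c:ctrl.snapshot(c) for c in("top","side")}
o=ctrl.get_obs(); print(o["tool_pos"],o["orientation"])
print(rings(ims["side"],"side",[(.645,.073)],11))
i=ims["top"][150:270,130:330,::-1]; j=ims["side"][180:320,180:320,::-1]
cv2.imwrite("pics/k.png",np.hstack([cv2.resize(i,(500,300),interpolation=2),cv2.resize(j,(300,300),interpolation=2)]) )
E
```

```text
[0.63178799 0.03388297 0.13795834] [ 1.79932812e+02 -1.37024029e-02 -9.01387910e+01]
[array([6.450e-01, 7.200e-02, 6.009e+00, 1.040e+02])]
```

View pics/k.png

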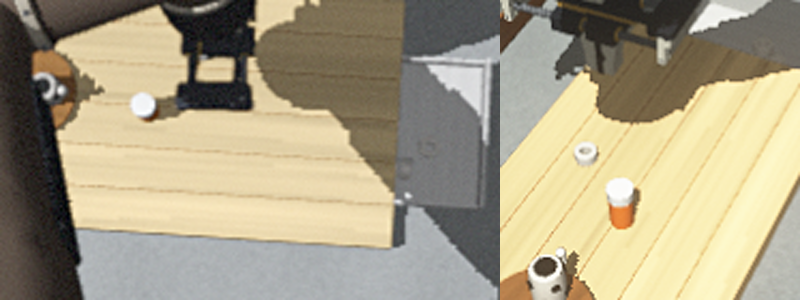

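A has dropped into the tray at about (403,167) in the crop, by the board edge, and C is at (427,150). B and the vial are unmoved. For B's first stretch I turn the tool 90° so the wide gripper body stays clear of the vial.

>>> send_rows --increments '[[[0.02,0.1,0,0.11],[0.04,0.2,0,0.22],[0.06,0.3,0,0.33],[0.06,0.41,0,0.43],[0.06,0.41,0,0.52],[0.06,0.41,0,0.63],[0.06,0.41,0,0.74],[0.06,0.41,0,0.85],[0.06,0.41,0,0.96],[0.06,0.41,0,1],[0.06,0.41,0,1]]]'

```text
clock: 15.58
tool_pos: [0.6437, 0.114, 0.1388]
orientation: [-180.0, 0.0, -4.4]
force: [-0.5, -0.1, -0.1]
opening: 0.0006
gripper_force: 0.0
```

>>> send_rows --increments '[[[0,0,0,0.047],[0,0,0,0.047],[0,0,0,0.047]]]'

```text
clock: 15.95
tool_pos: [0.6441, 0.1147, 0.1387]
orientation: [-180.0, 0.0, -0.4]
force: [-0.7, 0.3, 0.0]
opening: 0.0001
gripper_force: 0.0
```

>>> send_rows --increments '[[[0,0.02,-0.1,0],[0,0.02,-0.25,0],[0,0.02,-0.38,0],[0,0.02,-0.45,0],[0,0.02,-0.5,0],[0,0.02,-0.5,0]]]'

```text
clock: 16.7
tool_pos: [0.6442, 0.1189, 0.0383]
orientation: [180.0, 0.0, -0.3]
force: [0.3, -0.6, 0.2]
opening: 0.0004
gripper_force: 0.0
```

>>> send_rows --increments '[[[0,-0.03,0,0],[0,-0.07,0,0],[0,-0.11,0,0],[0,-0.16,0,0],[0,-0.21,0,0],[0,-0.26,0,0],[0,-0.31,0,0],[0,-0.36,0,0],[0,-0.41,0,0],[0,-0.41,0,0]]]'

```text
clock: 17.95
tool_pos: [0.6436, 0.0358, 0.0382]
orientation: [180.0, 0.1, -0.3]
force: [0.1, -0.4, 0.4]
opening: 0.0002
gripper_force: 0.0
```

>>> send_rows --increments '[[[0,0.02,0.1,0],[0,0.05,0.3,0],[0,0.05,0.5,0],[0,0.2,0.5,0],[0,0.4,0.5,0],[0,0.6,0.5,0],[0,0.8,0.5,0],[0,0.8,0.5,0]]]'

```text
clock: 18.95
tool_pos: [0.6436, 0.1994, 0.1377]
orientation: [180.0, 0.1, -0.1]
force: [0.3, 0.3, 0.4]
opening: 0.0004
gripper_force: 0.0
```

```bash
python3 - <<'E'
from h import *
ims={c:ctrl.snapshot(c) for c in("top","side")}
o=ctrl.get_obs(); print(o["tool_pos"],o["orientation"])
for c in ims:
    print(c,rings(ims[c],c,[(.645,.0)],13))
    for r in ctrl.spot_point("ring_b",c)[:4]: print(r["conf"],world(c,*r["pixel"],.03))
i=ims["top"][150:270,130:330,::-1]; j=ims["side"][180:320,180:320,::-1]
cv2.imwrite("pics/l.png",np.hstack([cv2.resize(i,(500,300),interpolation=2),cv2.resize(j,(300,300),interpolation=2)]) )
E
```

```text
[0.64360356 0.19703129 0.13784589] [ 1.79950869e+02  7.79110010e-02 -1.94725670e-01]
top [None]
0.62 [ 0.53993746 -0.20213013  0.03      ]
0.62 [0.59125297 0.25233863 0.03      ]
0.5 [ 0.52050828 -0.15143952  0.03      ]
0.49 [0.64550221 0.00878134 0.03      ]
side [array([6.400e-01, 8.000e-03, 5.019e+00, 4.200e+01])]
0.63 [0.64612887 0.00869616 0.03      ]
0.61 [ 0.53343588 -0.17711764  0.03      ]
0.43 [ 0.50412092 -0.15071282  0.03      ]
```

View pics/l.png

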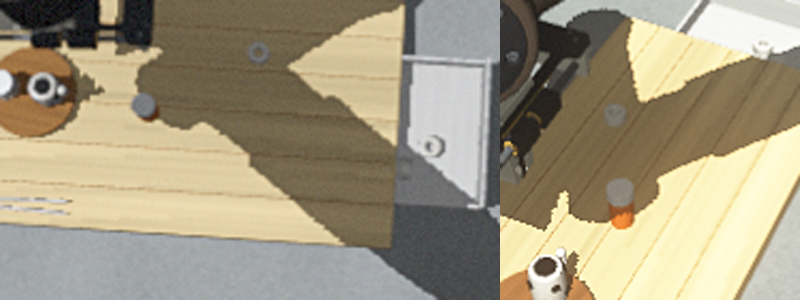

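B is now at (258,53) in the crop, world (0.6455, 0.009), and the vial is still upright. Both networks agree. Turning the tool for the final oblique push into the tray.

>>> send_rows --increments '[[[0,-0.12,0,-0.11],[0.02,-0.24,0,-0.22],[0.02,-0.36,0,-0.33],[0.03,-0.48,0,-0.44],[0.03,-0.6,0,-0.55],[0.04,-0.7,0,-0.66],[0.05,-0.78,0,-0.77],[0.05,-0.78,0,-0.88],[0.05,-0.78,0,-1],[0.05,-0.78,0,-1]]]'

```text
clock: 20.4
tool_pos: [0.654, 0.0398, 0.1386]
orientation: [180.0, 0.0, -86.2]
force: [0.4, 0.4, -0.2]
opening: 0.0004
gripper_force: 0.0
```

>>> send_rows --increments '[[[0,0,0,-0.1],[0,0,0,-0.2],[0,0,-0.1,-0.2],[0,0,-0.25,-0.2],[0,0,-0.38,-0.2],[0,0,-0.45,-0.2],[0,0,-0.5,-0.2],[0,0,-0.5,-0.2]]]'

```text
clock: 21.4
tool_pos: [0.6542, 0.0408, 0.0383]
orientation: [180.0, -0.0, -103.3]
force: [-0.7, -0.4, 0.4]
opening: 0.0
gripper_force: 0.0
```

>>> send_rows --increments '[[[-0.01,-0.04,0,0],[-0.02,-0.09,0,0],[-0.04,-0.16,0,0],[-0.05,-0.23,0,0],[-0.07,-0.3,0,0],[-0.09,-0.37,0,0],[-0.105,-0.44,0,0],[-0.12,-0.51,0,0],[-0.14,-0.58,0,0],[-0.155,-0.65,0,0],[-0.17,-0.72,0,0],[-0.19,-0.79,0,0]]]'

```text
clock: 22.9
tool_pos: [0.616, -0.118, 0.0385]
orientation: [-180.0, -0.0, -103.4]
force: [0.4, -0.2, -0.3]
opening: -0.0
gripper_force: 0.0
```

>>> send_rows --increments '[[[-0.015,-0.07,0,0],[-0.03,-0.14,0,0],[-0.05,-0.21,0,0],[-0.07,-0.29,0,0],[-0.07,-0.29,0,0],[-0.07,-0.29,0,0]]]'

```text
clock: 23.65
tool_pos: [0.6022, -0.1752, 0.0386]
orientation: [-180.0, 0.0, -103.4]
force: [-0.7, -0.1, -0.2]
opening: 0.0008
gripper_force: 0.0
```

>>> send_rows --increments '[[[0,0,0.2,0],[0,0,0.5,0],[0,0.2,0.8,0],[0,0.4,1,0],[0,0.7,1,0],[0,1,1,0],[0,1,1,0],[0,1,1,0]]]'

```text
clock: 24.65
tool_pos: [0.6021, 0.0256, 0.2385]
orientation: [180.0, -0.0, -103.3]
force: [0.1, 0.1, -1.2]
opening: 0.0005
gripper_force: 0.0
```

```bash
python3 - <<'E'
from h import *
ims={c:ctrl.snapshot(c) for c in("top","side")}
o=ctrl.get_obs(); print(o["tool_pos"],o["orientation"])
for c in ims:
    for r in ctrl.spot_point("ring_b",c)[:5]: print(c,r["conf"],world(c,*r["pixel"],.003))
i=ims["top"][160:260,260:345,::-1]; j=ims["side"][150:270,220:350,::-1]
f=lambda a:cv2.resize(a,(390,450),interpolation=2)
cv2.imwrite("pics/m.png",cv2.convertScaleAbs(np.hstack([f(i),f(j)]),alpha=1.3))
E
```

```text
[0.60210677 0.02429284 0.23846981] [ 1.79985557e+02 -1.51674620e-02 -1.03409473e+02]
top 0.52 [0.5917503  0.26132388 0.003     ]
top 0.49 [ 0.51270281 -0.15920757  0.003     ]
top 0.45 [ 0.53988704 -0.20229622  0.003     ]
top 0.38 [ 0.60484771 -0.17086075  0.003     ]
side 0.59 [ 0.54763283 -0.21876819  0.003     ]
side 0.49 [ 0.51294712 -0.18695098  0.003     ]
side 0.44 [ 0.60570364 -0.17678961  0.003     ]
```

View pics/m.png

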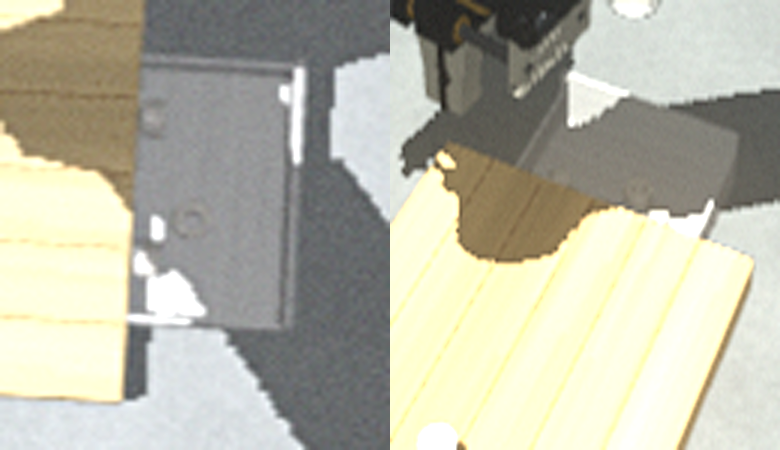

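B and C are in the tray at (153,117) and (190,220). A sits close to the board edge at about (150,250) and is unclear in the shadow, so I'm moving the arm away to check it numerically.

>>> send_rows --increments '[[[-0.15,-0.25,0,0],[-0.3,-0.5,0,0],[-0.45,-0.75,0,0],[-0.6,-1,0,0],[-0.6,-1,0,0]]]'

```text
clock: 25.48
tool_pos: [0.4799, -0.1785, 0.2389]
orientation: [-180.0, -0.0, -103.7]
force: [0.4, 0.5, 0.1]
opening: 0.0005
gripper_force: 0.0
```

>>> send_rows --increments '[[[-0.15,-0.25,0,0],[-0.3,-0.5,0,0],[-0.45,-0.75,0,0],[-0.6,-1,0,0],[-0.6,-1,0,0]]]'

```text
clock: 26.1
tool_pos: [0.36, -0.3779, 0.2383]
orientation: [180.0, -0.0, -103.7]
force: [-0.7, 0.2, 0.0]
opening: 0.0006
gripper_force: 0.0
```

>>> send_rows --increments '[[[-0.15,-0.25,0,0],[-0.3,-0.5,0,0],[-0.45,-0.75,0,0],[-0.6,-1,0,0],[-0.6,-1,0,0]]]'

```text
clock: 26.72
tool_pos: [0.2404, -0.5774, 0.2373]
orientation: [179.9, 0.0, -103.6]
force: [0.1, 1.1, -0.5]
opening: 0.0001
gripper_force: 0.0
```

```bash
python3 - <<'E'
from h import *
ims={c:ctrl.snapshot(c) for c in("top","side")}
for k in ims: cv2.imwrite(f"pics/n_{k}.png",ims[k][:,:,::-1])
print(ctrl.get_obs()["tool_pos"])
for c in ims:
    for r in ctrl.spot_point("ring_b",c)[:5]: print(c,round(r["conf"],2),np.round(r["pixel"]),[np.round(world(c,*r["pixel"],z),3)[:2] for z in(.003,.016,.03)])
    for r in ctrl.trace("ring_b",c)[:5]: print(c,round(r["conf"],2),np.round(r["bbox"]),r["mask"].sum())
x,y=px("top",[.512,-.165,.016]); x,y=int(x),int(y); print(x,y)
h=ims["top"]; print(h[y-10:y+11,x-12:x+13].mean(2).astype(int))
x,y=px("side",[.512,-.165,.016]); x,y=int(x),int(y); print(x,y)
print(ims["side"][y-12:y+12,x-12:x+13].mean(2).astype(int))
E
```

```text
[ 0.24215998 -0.57507563  0.23782391]
top 0.56 [212. 286.] [array([ 0.525, -0.153]), array([ 0.523, -0.153]), array([ 0.521, -0.152])]
top 0.43 [207. 300.] [array([ 0.542, -0.196]), array([ 0.54 , -0.195]), array([ 0.538, -0.194])]
top 0.38 [185. 292.] [array([ 0.608, -0.171]), array([ 0.605, -0.17 ]), array([ 0.603, -0.169])]
top 0.59 [297. 205. 306. 212.] 61
top 0.55 [292. 182. 298. 192.] 41
side 0.56 [208. 307.] [array([ 0.517, -0.188]), array([ 0.513, -0.175]), array([ 0.508, -0.16 ])]
side 0.56 [198. 298.] [array([ 0.554, -0.216]), array([ 0.549, -0.202]), array([ 0.544, -0.187])]
side 0.6 [298. 195. 308. 207.] 63
side 0.58 [122. 193. 339. 391.] 21120
289 216
[[188 190 190 190 190 189 190 189 190 192 196 157 100 100  98 110 185 205
  205 201 187 198 205 185 171]
 [191 188 189 191 189 190 192 192 190 192 198 155  96  97  93 110 185 207
  204 200 184 196 191 142 105]
 [190 190 188 189 188 190 188 189 191 192 195 155  96 101 102 105 187 208
  203 202 201 204 188 132 101]
 [191 194 191 194 192 192 190 192 192 192 194 149  98  99 102 110 186 206
  204 200 204 209 199 147 108]
 [188 1
[... 3607 characters left out ...]
14 214 216 220 222 222 219 211 210 215
  217 219 220 219 219 219 218]
 [219 213 207 205 207 198 191 208 215 215 217 222 224 220 213 208 212 218
  218 220 218 220 219 219 218]
 [216 211 206 205 201 185 197 213 215 217 222 222 223 217 210 212 215 218
  219 220 220 219 219 218 217]
 [211 205 205 205 187 184 209 214 216 220 222 223 220 213 212 214 218 219
  219 219 220 217 218 217 219]
 [209 204 207 198 187 206 215 214 218 221 221 221 215 211 212 216 218 219
  219 219 219 219 217 217 213]
 [207 204 205 193 197 215 214 215 220 218 217 215 211 212 215 217 219 219
  219 218 220 217 216 217 203]
 [206 209 200 190 208 214 215 219 221 217 211 210 212 213 217 219 220 221
  219 220 217 217 219 212 196]]
```

```bash
python3 - <<'E'
from h import *
im=cv2.imread("pics/n_top.png").mean(2).astype(int); print(im[179:196,284:302])
ims={c:ctrl.snapshot(c) for c in("top","side")}
for t,z in(("vial",.03),("pot",.042),("hide",.042)):
    for c in ims:
        for r in ctrl.spot_point(t,c)[:1]: print(t,c,round(r["conf"],2),np.round(world(c,*r["pixel"],z),3))
E
```

```text
[[182 178 180 180 180 168 125  96  99  89 109 185 198 197 196 197 200 199]
 [180 177 176 179 182 162 126  95  99  94  99 184 201 202 198 200 199 201]
 [158 152 152 153 162 152 118  96 103  97 107 181 202 200 200 200 200 201]
 [174 173 172 174 173 151 112 133 146 137 127 133 138 141 184 201 201 199]
 [176 176 176 179 179 148 107 157 181 173 166 138 104  97 132 184 204 201]
 [172 174 172 174 176 141  93 161 193 196 187 159 111  95  96 131 190 202]
 [170 172 173 171 176 140  95 177 209 205 203 173 120  99  92 103 180 202]
 [174 174 171 173 180 140 100 181 210 209 208 174 119  98  93 111 181 202]
 [178 178 176 181 181 144  99 177 204 206 204 165 109  94 105 172 201 202]
 [176 175 179 179 182 142  95 165 190 191 193 154 105  88 103 181 203 204]
 [173 176 175 177 181 140  88 142 169 172 176 139  96 101 118 179 201 201]
 [174 174 176 177 178 141  88 103 117 117 129 120 111 168 193 197 201 200]
 [174 176 175 177 178 139  98  94  92 103 173 195 192 200 202 201 202 200]
 [181 179 180 182 180 138  97  99  96 107 187 205 201 199 200 200 202 202]
 [183 180 184 183 180 139 101  97 100 106 186 204 201 199 201 202 203 201]
 [184 182 185 185 181 140  97  97  97 108 184 206 201 200 200 200 199 201]
 [185 186 186 187 182 134  97 101 101 107 185 204 200 199 201 200 202 201]]
vial top 0.68 [0.554 0.135 0.03 ]
vial side 0.69 [0.57  0.139 0.03 ]
pot top 0.52 [0.596 0.311 0.042]
pot side 0.66 [0.605 0.307 0.042]
hide side 0.72 [0.588 0.253 0.042]
```

```bash
python3 -c "
from plant import ctrl
print(ctrl.close_job())"
```

```text
the job is handed in; nothing more can be done
None
```

All three rings were swept off the board and are in the catch tray, but only ring_c is lying flat; from the images, ring_a and ring_b appear to be standing on their rims against the board's edge. The vial is still upright where it was, I saw no sign of anything else moved, and the job was handed in at about 27 s (limit 61 s).

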